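# Slide the soldering tile under the clamped circuit board

### The arm

A 6-joint arm with a two-finger parallel gripper is mounted at the origin on the work surface. World frame = base frame: x ahead of the robot, y to its left, z up, the work surface at z = 0. Lengths are in mm, angles in rad, forces in N, time in s.
With the tool pointing down it reaches from about 275 to 750 mm from the base axis. Payload 10.2 kg.
Tool frame: the origin (TCP) lies on the front face of the gripper's body, between the roots of the fingers; the fingertips stand 73 mm ahead of it and the grasp point (between the pads) lies 54 mm ahead of it; z points along the fingers, y is the direction in which the jaws open and shut (so a half turn about z gives the same grasp; the last joint's range is limited). The gripper opens to 85 mm and grips with 20 to 120 N. Pads are 22 mm wide; open, the fingers measure 114 mm over their backs; the gripper's body (76 mm by 85 mm) begins 54 mm behind the grasp point. The pads swing forward as they close: fully open they stand 13 mm farther back than shut.
Start: joints at [-1.505, 0.313, 1.498, -0, 1.331, -0.223], TCP at [149.508, -503.268, 303.894] pointing down, gripper open.
Joint ranges: [-2.94, 2.94], [-0.97, 2.17], [0.19, 2.56], [-1.23, 4.37], [0.02, 3.11], [-2.88, 2.88]. Speed limits (rad/s): [2.39, 2.39, 3.01, 3.14, 3.14, 3.14].

### API

Orientations are given as a unit quaternion [w, x, y, z].
In Python, from rig import ctrl gives the robot as it stands.
- The arm moves only by the tool move_arm, never from a script. Its argument "series" is a list of rows, each a list of 3 entries, a list of its own where there are three numbers: the shift along the tool's x, y, z in mm, then the turn about the tool's z in degrees, then the opening, from 0 (shut) to 1 (fully open). In form: [[[tx, ty, tz], yaw, grip], ...]. A call has 1 to 10 rows; each row is the pose to reach, as a shift and turn from the pose commanded when the call began, along the tool's axes at that moment; what a row does not reach only later rows make up. A row lasts 1/8 s, in which the tool goes at most 62.5 mm and 10.7 degrees, less where a joint would pass 70% of its speed; a pose out of reach is approached as far as the arm can. A call with a gripper value outside its range is refused whole. The fingers move at their own pace and stop on an object; "force" is the grip in N (left out, the last holds). Time passes only in rows, so rows that repeat a pose let the fingers close. It gives the time, the measured TCP pose, the force and the opening at its end, in the units of the state.
- ctrl.sense(): the state, without advancing time (a new reading comes with each control period).
- ctrl.capture(name): name is "side" or "top"; returns (picture, depth): 420x560x3 uint8, red, green, blue; 420x560 float32, mm along the optical axis (not along the pixel's ray), 0 where there is no reading.
- ctrl.camera_model(name): a dict with "fov_y" (degrees; the focal length in pixels is half the picture's height over the tangent of half this angle, whatever the lens; pixels are square), "cx", "cy" (the principal point, pixels), "dist_coeffs" ([k1, k2, p1, p2, k3] as OpenCV has them; the pictures are not rectified), "rvec" (rotation vector, rad) and "tvec" (3), from world to camera coordinates, as OpenCV has them. Camera axes: x right, y down, z forward; pixel columns grow to the right and rows downward; lengths in mm; the calibration is good to about 2 mm. A picture is of the moment at which its call begins. camera_model takes no time and is no camera call.
- ctrl.finish_job(): hands the job in, once; it reports no verdict.
The state is a dict: "time_s": time; "joints": joint angles; "dq": joint speeds; "tau": joint torques, N m; "eef_pos": TCP position; "ee_rot": TCP orientation; "force": force on the tool from outside, world axes, zero at the start; "wrist_torque": the same for the moment, N m; "grip_width": opening from 0.0 (shut) to 1.0 (fully open).
Only numpy, scipy, OpenCV 4.12 (cv2) and the standard library are available. Lean on these libraries where they do the work, as an engineer would, in place of code of your own. Each camera call takes 0.05 s, during which the arm holds its last target.

### The job

A circuit board is clamped in the low bench holder, ready for hot rework. Push the heat-proof soldering tile across the bench with your fingertips and slide it in under the board, through the open side of the holder, until it lies square and centred beneath the board with the same amount showing on both open sides. Keep the tile flat on its feet the whole way (do not lift, carry or tip it), and leave the holder and the other things on the bench where they stand.

Things in the scene. Friction and masses are not known exactly. Their poses are not given: they have to be found in the camera images.
- tile: White ceramic soldering tile, small holes in its top, 130 mm (x) by 150 mm (y), loose, 0.3 to 0.55 kg, slides at 2 to 5 N. A 14 mm slab on four 4 mm feet at x +-40, y +-50 mm: sides 4 to 18 mm above the bench; pressing near an edge tips it. Origin: centre of its footprint at bench level, z up. Starts off one open end of the holder (left or right), out of line and turned up to 0.6 rad from it.
- holder: Low board holder, loose, 1.8 kg. Origin: centre of its footprint at bench level, z up. Grey feet (24 mm in x, 124 mm in y, 38 mm high, screws to 46 mm) at x = -94 and +94 mm. The tunnel between them runs along its y, open at both ends (+y, -y), 164 mm wide. Placed right, the tile's origin is at this origin, y axes parallel either way round, 23 mm of tile showing past the jaws at each end.
- board (a point): Middle of the green circuit board's underside, 35 mm above the holder's origin. The board is 100 mm (holder x) by 84 mm (y), its parts reach 50 mm above the bench. It is held by black jaws (x = +-58 mm, y -52 to +52 mm) on two steel bars (along x at y = +-42 mm); under jaws and bars the headroom is 22 mm, 4 mm more than the tile.
- near_foot (a point): Middle of the top of the holder's foot that is nearer the robot (at x = -94 mm in the holder's frame), 38 mm above the bench.
- spool: Spool of solder wire standing on end, 54 mm across, 52 mm high, yellowish flanges; stands on the other side of the holder from the tile. Leave it. Origin: centre of its underside.
- flux_jar: Amber flux jar with black lid, 52 mm across, 44 mm high, beyond the holder. Leave it. Origin: centre of its underside.
- tip_cleaner: Dark round tin of brass curls for cleaning iron tips, 72 mm across, 41 mm high, beyond the holder. Leave it. Origin: centre of its underside.
Things that resemble listed ones, but are neither listed nor needed, are in the scene too. Leave any green or red look-alike of the flux_jar alone.

How it is judged (in metres and radians):
At the end, for the whole second after the job is handed in: Tile flat and at rest under the board, centred within 12 mm across and 15 mm along the tunnel, square within 0.12 rad; holder within 10 mm (its foot 12 mm) and spool, jar and tip cleaner within 20 mm of where they were, all upright (x of tile in the frame of holder between -0.012 and 0.012 m and y of tile in the frame of holder between -0.015 and 0.015 m and angle between the y axis of tile and the y axis of holder, either way round below 0.12 rad and angle between tile's own z axis and vertical below 0.03 rad and height (world z) of tile below 0.003 m and linear speed of each of tile, holder below 0.01 m/s and distance of holder from where it was at the start of the episode below 0.01 m and distance of near_foot from where it was at the start of the episode below 0.012 m and distance of each of spool, flux_jar, tip_cleaner from where it was at the start of the episode below 0.02 m and angle between each of spool, flux_jar, tip_cleaner's own z axis and vertical below 0.2 rad); the robot touches nothing.
It fails at once if the tile is lifted off the bench (more than 8 mm) (height (world z) of tile above 0.008 m).
It fails at once if the tile is tipped (more than 0.09 rad) (angle between tile's own z axis and vertical above 0.09 rad).
It fails at once if the holder is shoved (10 mm, or its foot 12 mm) or tipped (distance of holder from where it was at the start of the episode above 0.01 m or distance of near_foot from where it was at the start of the episode above 0.012 m or angle between holder's own z axis and vertical above 0.05 rad).
It fails at once if a bystander is moved more than 20 mm or knocked over (distance of any of spool, flux_jar, tip_cleaner from where it was at the start of the episode above 0.02 m or angle between any of spool, flux_jar, tip_cleaner's own z axis and vertical above 0.2 rad).
It also fails if it takes over 64 s, if anything falls off the work surface, if the arm or the gripper's body presses on something with over 40 N, if the wrist force passes 120 N, or if a joint passes its speed limit or range.

## Working session

There is one attempt and no reset: what is moved stays moved. The work goes in short steps, Python scripts to look and compute and a tool call to move; the robot and the scene stay as the last step left them, time stands still between calls to the robot, and variables do not carry over. Pictures are saved under pics/ and viewed, and the job is handed in when it is done.

Besides the shell and the picture viewer there is one more tool, called after "Request:" as name(argument=value, ...) on one line, values as JSON. move_arm: Moves the arm, as the interface text tells. Its arguments: {"type":"object","properties":{"series":{"type":"array","items":{"type":"array"}},"force":{"type":"number"}},"required":["series"]}

```bash
mkdir -p pics; ls; python3 - <<'E'
from rig import ctrl
import cv2
s=ctrl.sense();print(s)
for n in("side","top"):
    p,d=ctrl.capture(n);cv2.imwrite(f"pics/{n}0.png",cv2.cvtColor(p,cv2.COLOR_RGB2BGR));print(ctrl.camera_model(n))
    import numpy as np;np.savez(f"{n}0.npz",p=p,d=d)
E
```

```text
pics
{'time_s': 0.0, 'joints': array([-1.50540017e+00,  3.13436870e-01,  1.49847187e+00, -9.34662551e-07,
        1.33100790e+00, -2.23420041e-01]), 'dq': array([ 9.90637352e-05, -1.71381672e-03, -9.86176939e-04,  8.07061195e-04,
        2.97679508e-03,  1.03818434e-03]), 'tau': array([-4.32174802e-04, -4.12270081e+01, -2.59745461e+01, -2.07594721e-04,
        4.13996866e-03, -1.84297625e-05]), 'eef_pos': array([ 149.49537459, -503.07895744,  303.32864052]), 'ee_rot': array([-6.59967893e-04,  9.89591025e-01,  1.43906792e-01,  5.17988230e-05]), 'force': array([ 0.43864133, -0.38877751,  0.482076  ]), 'wrist_torque': array([ 0.01081338, -0.01766215,  0.02697474]), 'grip_width': 0.9983395389459625}
{'fov_y': 50.83207323638436, 'cx': 284.27445885009536, 'cy': 207.85279788769776, 'dist_coeffs': array([-0.07422042,  0.        ,  0.        ,  0.        ,  0.        ]), 'rvec': array([ 0.51983925, -2.66711077,  1.23065326]), 'tvec': array([575.16630226, 180.24022686, 774.44814398])}
{'fov_y': 47.685018507917306, 'cx': 276.5627335688176, 'cy': 210.70386551059073, 'dist_coeffs': array([-0.11875886,  0.        ,  0.        ,  0.        ,  0.        ]), 'rvec': array([ 2.19472733, -2.16796613,  0.03169521]), 'tvec': array([  26.22800484,  613.80226573, 1151.05042323])}
```

View pics/side0.png

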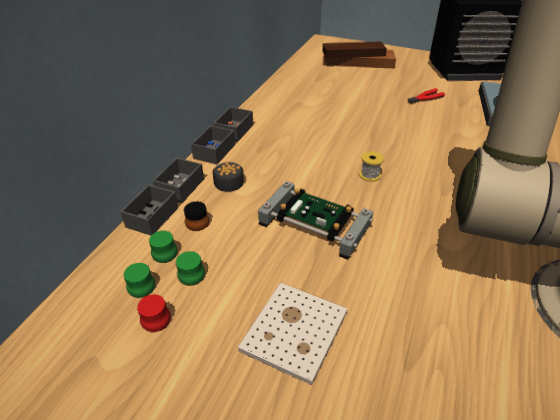

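View pics/top0.png

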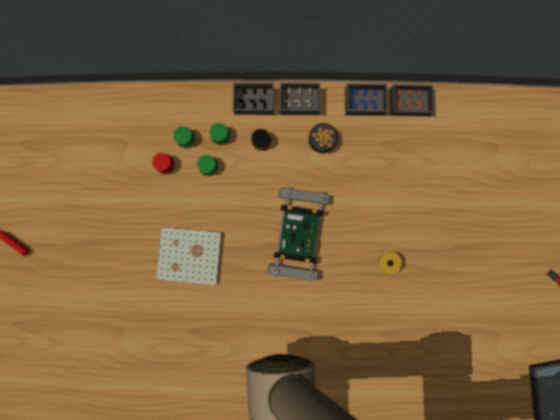

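The top view has world x up and +y to the left. The white tile is at about (190,257), the holder at (299,234), and the spool at (390,263). The amber jar with the black lid is at (261,139), the tip cleaner at (323,138), and the green and red look-alikes are around (165-220,130-165). Next I'll measure.

```bash
cat > h.py <<'E'
import numpy as np, cv2
from rig import ctrl
def cam(n):
    m=ctrl.camera_model(n); f=210/np.tan(np.radians(m["fov_y"])/2)
    K=np.array([[f,0,m["cx"]],[0,f,m["cy"]],[0,0,1.]])
    R=cv2.Rodrigues(np.array(m["rvec"]))[0]
    return K,np.array(m["dist_coeffs"]),R,np.array(m["tvec"]).reshape(3)
def rays(n,px):
    K,D,R,t=cam(n)
    u=cv2.undistortPoints(np.array(px,float).reshape(-1,1,2),K,D).reshape(-1,2)
    d=np.c_[u,np.ones(len(u))]@R
    return -R.T@t,d
def onplane(n,px,z):
    o,d=rays(n,px); return o+d*((z-o[2])/d[:,2])[:,None]
def tri(pt,ps):
    o1,d1=rays("top",[pt]);o2,d2=rays("side",[ps]);d1=d1[0]/np.linalg.norm(d1);d2=d2[0]/np.linalg.norm(d2)
    A=np.c_[d1,-d2];s=np.linalg.lstsq(A,o2-o1,rcond=None)[0]
    a=o1+s[0]*d1;b=o2+s[1]*d2
    return (a+b)/2,np.linalg.norm(a-b)
def snap(n,tag):
    p,d=ctrl.capture(n);b=cv2.cvtColor(p,cv2.COLOR_RGB2BGR);cv2.imwrite(f"pics/{n}_{tag}.png",b);np.savez(f"{n}_{tag}.npz",p=p,d=d);return p,d
def crop(p,x0,x1,y0,y1,name,k=4):
    cv2.imwrite(f"pics/{name}.png",cv2.resize(cv2.cvtColor(p[y0:y1,x0:x1],cv2.COLOR_RGB2BGR),None,fx=k,fy=k,interpolation=cv2.INTER_CUBIC))
def cloud(n,d):
    K,D,R,t=cam(n);v,u=np.nonzero(d>0);q=cv2.undistortPoints(np.c_[u,v].astype(float).reshape(-1,1,2),K,D).reshape(-1,2)
    return np.c_[u,v],(np.c_[q,np.ones(len(q))]*d[v,u][:,None]-t)@R
E
python3 - <<'E'
from h import *
T=np.load("top0.npz");S=np.load("side0.npz")
for n,A in(("top",T),("side",S)):
    p=A["p"];hsv=cv2.cvtColor(p,cv2.COLOR_RGB2HSV)
    px,w=cloud(n,A["d"])
    m=(w[:,2]>10)&(w[:,2]<70)
    M=np.zeros(p.shape[:2],np.uint8);M[px[m,1],px[m,0]]=255
    cv2.imwrite(f"pics/{n}_h.png",M)
    W=((hsv[...,1]<60)&(hsv[...,2]>120)).astype(np.uint8)*255
    W=cv2.morphologyEx(W,cv2.MORPH_CLOSE,np.ones((7,7)))
    c=max(cv2.findContours(W,0,2)[0],key=cv2.contourArea)
    r=cv2.minAreaRect(c);b=cv2.boxPoints(r);print(n,cv2.contourArea(c),r)
    ap=cv2.approxPolyDP(cv2.convexHull(c),6,True)[:,0];print(ap.tolist())
    print(onplane(n,ap,18).round(1))
    # tile depth pts
    mm=np.array([W[v,u]>0 and cv2.pointPolygonTest(c,(float(u),float(v)),False)>0 for u,v in px]);print("z",np.median(w[mm,2]))
    g=(w[:,2]<5)&(w[:,2]>-40)&(abs(w[:,0]-450)<250)&(abs(w[:,1])<300);print("bench z",np.median(w[g,2]))
crop(T["p"],250,350,170,300,"tc",5);crop(S["p"],240,390,170,270,"sc",5)
E
```

```text
top 2970.5 ((188.4501495361328, 255.69847106933594), (59.7691650390625, 52.146339416503906), 5.355824947357178)
[[162, 228], [219, 233], [214, 284], [157, 278]]
[[567.1 317.9  18. ]
 [556.8 174.8  18. ]
 [431.3 185.1  18. ]
 [443.  327.9  18. ]]
z 17.522923964340546
bench z -0.1437000312392519
side 6114.5 ((291.7952575683594, 329.3766784667969), (82.14501190185547, 84.28544616699219), 25.34617805480957)
[[280, 283], [346, 309], [311, 382], [239, 351]]
[[557.7 175.7  18. ]
 [430.9 186.6  18. ]
 [441.9 335.1  18. ]
 [564.7 328.4  18. ]]
z 17.916557429971782
bench z -0.019361120799815043
```

View pics/tc.png

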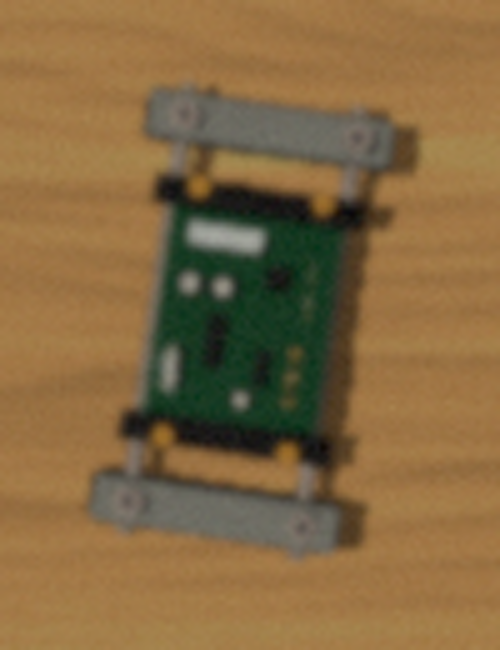

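View pics/sc.png

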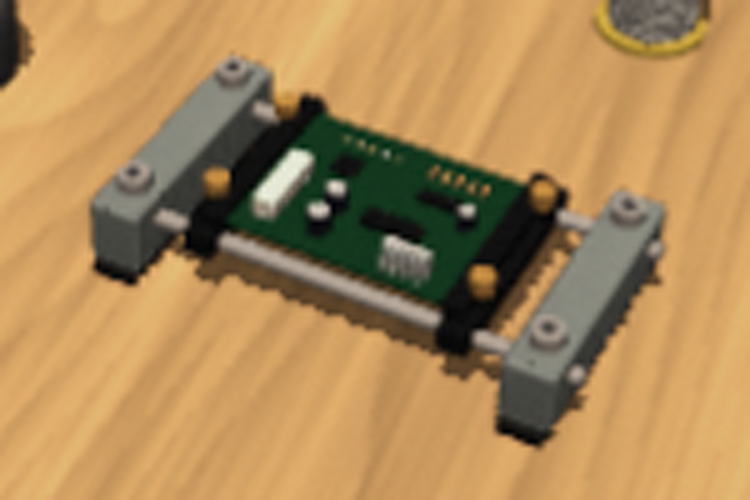

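The crops show the holder clearly: two grey feet, with four screws at top-view pixels of about (287,193), (322,198), (276,270) and (310,275). I'll triangulate these and fit the tile and holder poses.

```bash
cat >> h.py <<'E'
def tilefit(p,n,roi=None):
    hsv=cv2.cvtColor(p,cv2.COLOR_RGB2HSV)
    W=((hsv[...,1]<70)&(hsv[...,2]>105)).astype(np.uint8)*255
    if roi is not None:
        Z=np.zeros_like(W);x0,x1,y0,y1=roi;Z[y0:y1,x0:x1]=W[y0:y1,x0:x1];W=Z
    W=cv2.morphologyEx(W,cv2.MORPH_CLOSE,np.ones((9,9)))
    c=max(cv2.findContours(W,0,cv2.CHAIN_APPROX_NONE)[0],key=cv2.contourArea)[:,0]
    w=onplane(n,c,18)[:,:2].astype(np.float32)
    return cv2.minAreaRect(w),w
E
python3 - <<'E'
from h import *
T=np.load("top0.npz");S=np.load("side0.npz")
t=[(287,193),(321.6,197.6),(276,270),(310.4,275)]
s=[(286.6,183.6),(266.6,205),(365.6,211.4),(349.6,235.6)]
# order: far-left(+y), far-right ; near-left, near-right ; side view: nearer camera = +y
s=[s[1],s[0],s[3],s[2]]
P=[]
for a,b in zip(t,s):
    q,e=tri(a,b);P.append(q);print(q.round(1),round(e,1))
P=np.array(P);print("ctr",P.mean(0).round(1))
for n,q in(("top",t),("side",s)):
    w=onplane(n,q,46);print(n,w.round(1).tolist(),w.mean(0).round(1))
for n,A,roi in(("top",T,(130,250,200,310)),("side",S,(220,370,270,400))):
    r,w=tilefit(A["p"],n,roi);print(n,"tile",r)
    p=A["p"];px,w=cloud(n,A["d"])
    m=(abs(w[:,2]-37)<5)&(abs(w[:,0]-490)<150)&(abs(w[:,1]+20)<110)
    hs=cv2.cvtColor(p,cv2.COLOR_RGB2HSV)[px[:,1],px[:,0]]
    m&=(hs[:,1]<80)
    q=w[m][:,:2].astype(np.float32)
    for k in(q[q[:,0]<P[:,0].mean()-60],q[q[:,0]>P[:,0].mean()+60]): print(len(k),cv2.minAreaRect(k),np.median(k,0))
# others
for nm,a,z in(("spool",(390,263),52),("jar",(261,139),44),("tin",(323,138),41),("green",(207,165),44)): print(nm,onplane("top",[a],z).round(0))
E
```

```text
[656.    8.8  40.8] 1.7
[645.1 -74.9  41.4] 0.2
[470.   32.7  40.7] 0.3
[458.9 -49.9  40.3] 0.2
ctr [557.5 -20.8  40.8]
top [[654.7, 8.5, 46.0], [644.6, -74.6, 46.0], [470.2, 32.5, 46.0], [459.4, -49.6, 46.0]] [557.2 -20.8  46. ]
side [[654.3, 14.6, 46.0], [642.9, -69.2, 46.0], [469.1, 38.2, 46.0], [457.8, -43.3, 46.0]] [556.  -14.9  46. ]
top tile ((499.580078125, 250.00689697265625), (150.43690490722656, 129.1758270263672), 85.57088470458984)
434 ((477.89337158203125, -8.832244873046875), (119.6205825805664, 49.26045227050781), 83.09510040283203) [465.66867 -10.55682]
60 ((630.5524291992188, -34.10064697265625), (16.771228790283203, 110.14818572998047), 8.983920097351074) [637.01917  -67.732376]
side tile ((499.5511169433594, 256.31939697265625), (154.61764526367188, 130.3729705810547), 85.34271240234375)
493 ((475.3344421386719, -5.172508239746094), (118.7578353881836, 47.40022277832031), 81.63050842285156) [464.78824    -1.6948292]
91 ((630.9803466796875, -28.920093536376953), (19.733224868774414, 113.2416763305664), 12.2357177734375) [635.5293   -49.463696]
spool [[ 490. -238.   52.]]
jar [[786.  73.  44.]]
tin [[791. -78.  41.]]
green [[721. 204.  44.]]
```

```bash
cat >> h.py <<'E'
H=np.array([557.3,-20.8]);HY=-0.13
def hf(p): # world xy->holder
    c,s=np.cos(HY),np.sin(HY);d=np.array(p)[:2]-H;return np.array([c*d[0]+s*d[1],-s*d[0]+c*d[1]])
def hw(p):
    c,s=np.cos(HY),np.sin(HY);return H+np.array([c*p[0]-s*p[1],s*p[0]+c*p[1]])
def heading(s):
    from scipy.spatial.transform import Rotation as Ro
    q=s["ee_rot"];R=Ro.from_quat([q[1],q[2],q[3],q[0]]).as_matrix();return R
def plan(xy,z,head=None):
    s=ctrl.sense();R=heading(s);h=np.arctan2(R[1,0],R[0,0])
    d=R.T@(np.r_[xy,z]-s["eef_pos"])
    print("t",round(s["time_s"],2),"pos",s["eef_pos"].round(1),"hf",hf(s["eef_pos"]).round(1),"head",round(h,3),"F",s["force"].round(1))
    print("shift",d.round(1),"dist",round(np.linalg.norm(d)),"yaw",None if head is None else round(np.degrees(h-head),1))
E
python3 - <<'E'
from h import *
T=np.array([499.6,250.0]);print("tile hf",hf(T))
plan([420,-150],250,3.01)
for p in [(-92-115,261),(-15-76,261),(0,261+110),(0,86)]: print(p,hw(p))
E
```

```text
tile hf [-92.31804709 261.03507079]
t 0.1 pos [ 149.5 -503.1  303.4] hf [-341.8 -531.1] head 0.289 F [ 0.5  0.7 -0.3]
shift [ 359.8 -261.4   53.8] dist 448 yaw -155.9
(-207, 261) [385.88119922 264.83192178]
(-91, 261) [500.9023789  249.79436124]
(0, 371) [605.39426691 347.06946257]
(0, 86) [568.44853627  64.47432286]
```

Request:
move_arm(series=[[[360,-261,54],-80,1],[[360,-261,54],-80,1],[[360,-261,54],-80,1],[[360,-261,54],-80,1],[[360,-261,54],-80,1],[[360,-261,54],-80,1],[[360,-261,54],-80,1],[[360,-261,54],-80,1],[[360,-261,54],-80,1]])

```text
time_s: 1.23
eef_pos: [420.4, -149.9, 249.6]
ee_rot: [-0.0, 0.665, 0.747, -0.0]
force: [0.4, -0.4, -0.3]
grip_width: 1.006
```

```bash
python3 - <<'E'
from h import *
plan(hw((-207,261)),150,-0.13+np.pi)
E
```

```text
t 1.23 pos [ 420.4 -149.9  249.6] hf [-119.  -145.7] head 1.686 F [ 0.4 -0.4 -0.3]
shift [415.9  13.5  99.8] dist 428 yaw -75.9
```

Request:
move_arm(series=[[[416,13,100],-76,1],[[416,13,100],-76,1],[[416,13,100],-76,1],[[416,13,100],-76,1],[[416,13,100],-76,1],[[416,13,100],-76,1],[[416,13,100],-76,1],[[416,13,100],-76,1],[[416,13,100],-76,1]])

```text
time_s: 2.35
eef_pos: [386.2, 263.2, 150.0]
ee_rot: [-0.0, 0.067, 0.998, -0.0]
force: [0.1, -0.8, -0.6]
grip_width: 1.006
```

```bash
python3 - <<'E'
from h import *
plan(hw((-207,261)),80,-0.13+np.pi)
p,d=snap("side","a");snap("top","a")
px,w=cloud("side",d)
m=(abs(w[:,0]-386)<90)&(abs(w[:,1]-265)<110)&(w[:,2]>30)&(w[:,2]<200)
print("lowest",np.percentile(w[m,2],[0,0.5,1,5]))
E
```

```text
t 2.35 pos [386.2 263.2 150. ] hf [-206.5  259.4] head 3.008 F [ 0.1 -0.8 -0.6]
shift [ 0.5  1.6 70. ] dist 70 yaw -0.2
lowest [ 92.26715569  95.54732474  97.37947969 108.53124244]
```

View pics/side_a.png

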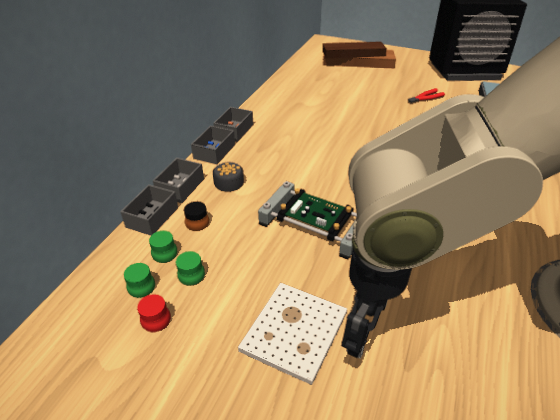

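View pics/top_a.png

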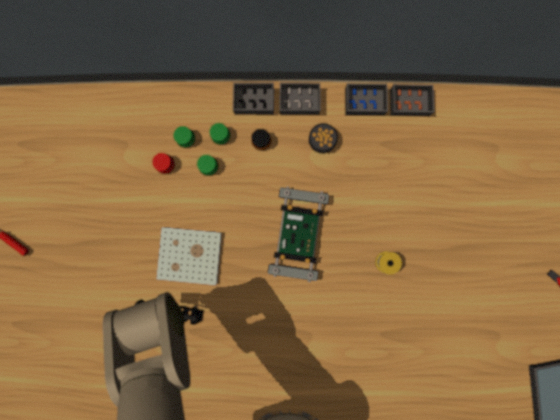

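The fingertips read about 92 mm with the TCP at 150, so they stand about 59 mm ahead of the TCP when open. A TCP height of 67 puts the tips at about 8 mm.

Request:
move_arm(series=[[[0,2,40],0,1],[[0,2,75],0,1],[[0,2,83],0,1],[[0,2,83],0,1]])

```text
time_s: 2.95
eef_pos: [386.6, 265.7, 67.5]
ee_rot: [0.0, 0.066, 0.998, 0.0]
force: [-0.1, 1.5, 0.8]
grip_width: 1.0
```

```bash
python3 - <<'E'
from h import *
p,d=snap("side","b")
plan(hw((-150,261)),67,-0.13+np.pi)
crop(p,230,430,250,400,"bc",4)
E
```

```text
t 3.0 pos [386.7 266.   68. ] hf [-206.3  262.3] head 3.01 F [ 0.6  0.9 -0. ]
shift [-56.3  -1.2   1.1] dist 56 yaw -0.1
```

View pics/bc.png

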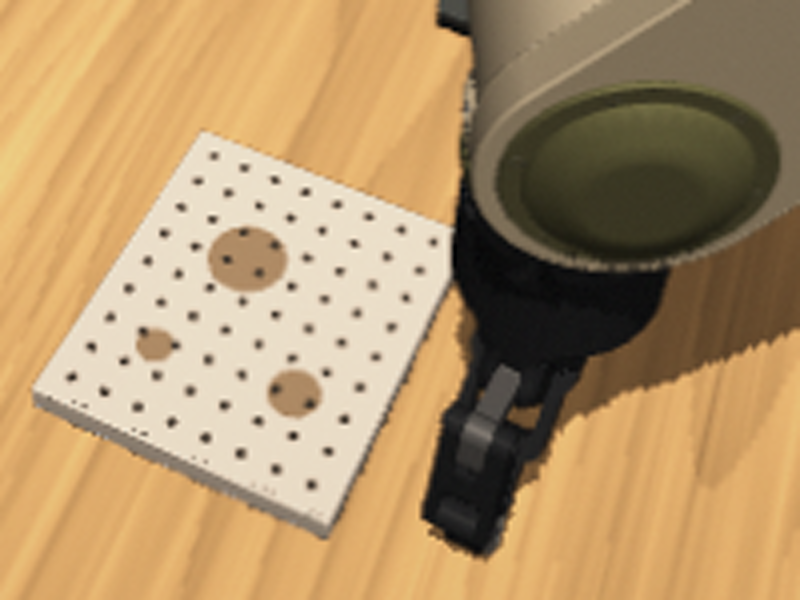

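The front finger is clear of the tile's near face, with its tip just above the bench. I'll start the sideways push.

Request:
move_arm(series=[[[-15,0,0],0,1],[[-30,0,0],0,1],[[-38,0,0],0,1],[[-46,0,0],0,1],[[-54,0,0],0,1],[[-62,0,0],0,1],[[-70,0,0],0,1],[[-70,0,0],0,1]])

```text
time_s: 4.0
eef_pos: [456.3, 257.0, 66.9]
ee_rot: [0.001, 0.065, 0.998, 0.0]
force: [1.1, 0.6, -0.4]
grip_width: 1.005
```

```bash
cat >> h.py <<'E'
def look(tag,roi=None,n="top"):
    p,d=snap(n,tag);r,w=tilefit(p,n,roi);print(n,"tile rect",r)
    (c,(a,b),an)=r
    L=an if a>b else an+90
    yaw=np.radians(L-90); yaw=(yaw+np.pi/2)%np.pi-np.pi/2
    print("tile hf",hf(c).round(1),"yaw rel",round(yaw-HY,3),"size",round(a,1),round(b,1))
    return p,d
E
python3 - <<'E'
from h import *
p,d=look("c",(130,262,150,310))
p2,d=snap("side","c")
plan(hw((-86,261)),67,-0.13+np.pi)
crop(p2,190,390,230,380,"cc",4)
E
```

```text
top tile rect ((534.90283203125, 242.18814086914062), (150.61557006835938, 119.21715545654297), 82.77835845947266)
tile hf [-56.3 257.9] yaw rel 0.004 size 150.6 119.2
t 4.1 pos [455.6 257.1  66.9] hf [-136.8  262.4] head 3.011 F [-0.9 -0.8 -0.6]
shift [-50.8  -1.3  -0.1] dist 51 yaw -0.0
```

View pics/cc.png

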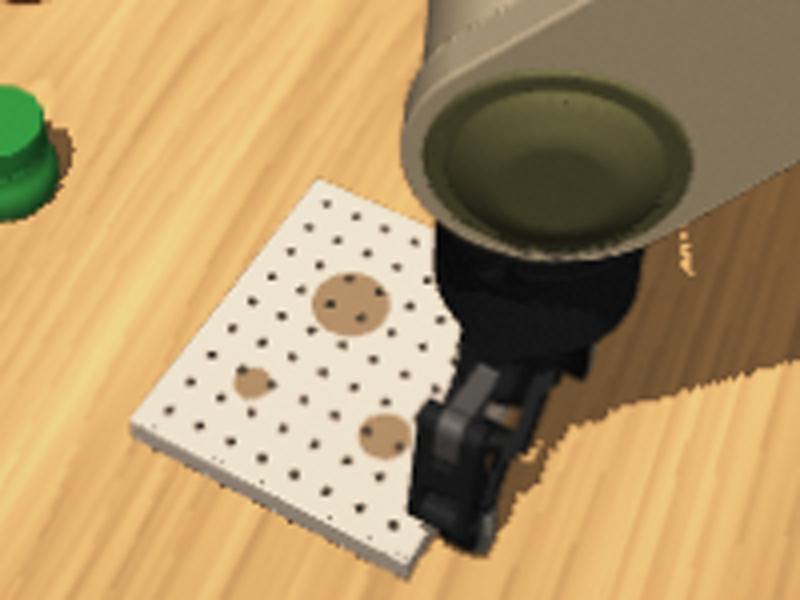

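View pics/top_c.png

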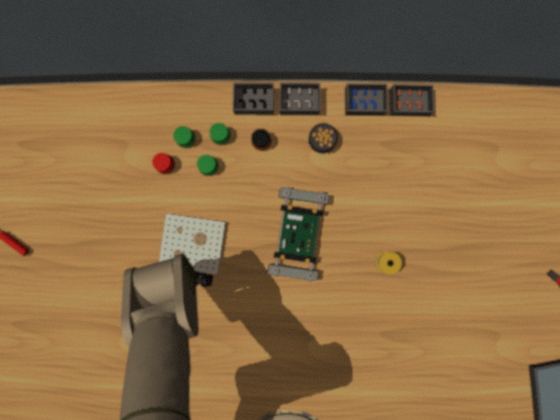

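The tile is aligned with the pusher (0.004 rad relative to the holder). Its centre is at x' ≈ -62 with the TCP at -136.8, so I'll push another 61 mm.

Request:
move_arm(series=[[[-8,0,0],0,1],[[-16,0,0],0,1],[[-25,0,0],0,1],[[-34,0,0],0,1],[[-43,0,0],0,1],[[-51,0,0],0,1],[[-57,0,0],0,1],[[-61,0,0],0,1],[[-61,0,0],0,1]])

```text
time_s: 5.22
eef_pos: [516.3, 249.2, 67.0]
ee_rot: [0.0, 0.065, 0.998, 0.0]
force: [-0.1, -0.2, -0.8]
grip_width: 1.006
```

Request:
move_arm(series=[[[20,0,0],0,1],[[40,0,-30],0,1],[[60,0,-80],0,1],[[90,60,-90],0,1],[[120,120,-90],0,1],[[120,120,-90],0,1]])

```text
time_s: 5.98
eef_pos: [410.9, 386.6, 157.3]
ee_rot: [0.001, 0.063, 0.998, 0.001]
force: [0.1, 0.1, -0.4]
grip_width: 1.002
```

```bash
python3 - <<'E'
from h import *
p,d=look("d",(130,262,150,310))
p2,d=snap("side","d");print(tilefit(p2,"side",(180,370,220,400))[0])
plan(hw((0,371)),140,-0.13+np.pi/2)
E
```

```text
top tile rect ((589.5028686523438, 235.1846466064453), (150.38323974609375, 128.82838439941406), 82.47383880615234)
tile hf [ -1.3 258. ] yaw rel -0.001 size 150.4 128.8
((583.5421752929688, 242.06509399414062), (154.29159545898438, 142.61907958984375), 82.36470031738281)
t 6.08 pos [412.1 384.4 156.9] hf [-196.5  383. ] head 3.013 F [0.7 0.3 0.3]
shift [-196.5  -12.3   17. ] dist 198 yaw 90.1
```

View pics/top_d.png

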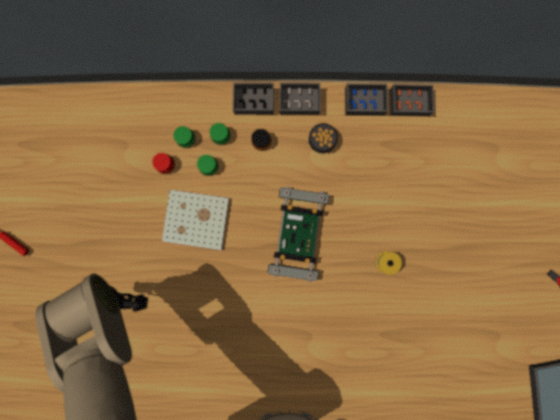

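View pics/side_d.png

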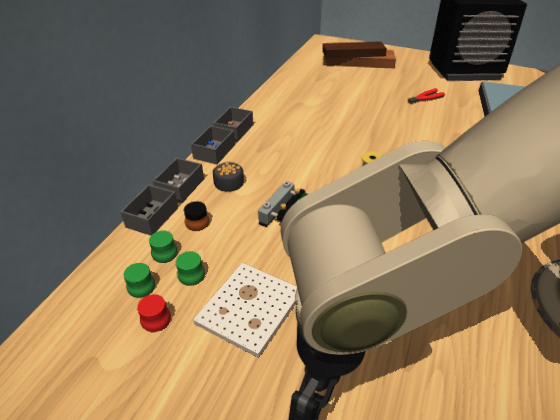

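The tile now sits in line with the tunnel (x' -1.3 mm, y' 258, skew -0.001 rad). I'll take the hand around to its +y side and turn it 90°.

Request:
move_arm(series=[[[-196,-14,5],90,1],[[-196,-14,5],90,1],[[-196,-14,5],90,1],[[-196,-14,5],90,1],[[-196,-14,5],90,1],[[-196,-14,5],90,1],[[-196,-14,5],90,1],[[-196,-14,5],90,1],[[-196,-14,5],90,1],[[-196,-14,5],90,1]])

```text
time_s: 7.32
eef_pos: [605.7, 342.8, 151.8]
ee_rot: [0.0, 0.752, 0.659, -0.0]
force: [-0.3, -0.2, 1.3]
grip_width: 1.001
```

```bash
python3 - <<'E'
from h import *
plan(hw((0,371)),67,-0.13+np.pi/2)
snap("top","e");snap("side","e")
E
```

```text
t 7.33 pos [605.7 342.8 151.8] hf [  0.8 366.8] head 1.44 F [-0.3 -0.2  1.3]
shift [ 4.2 -0.8 84.8] dist 85 yaw -0.1
```

View pics/top_e.png

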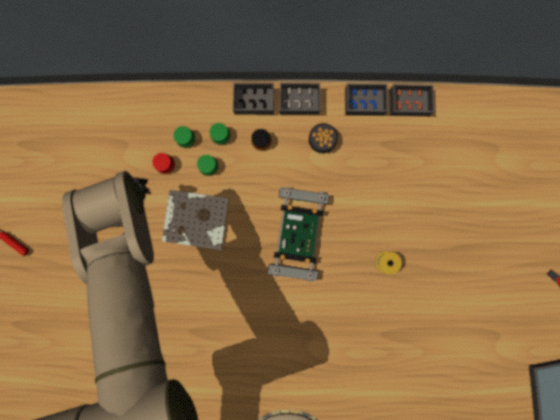

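View pics/side_e.png

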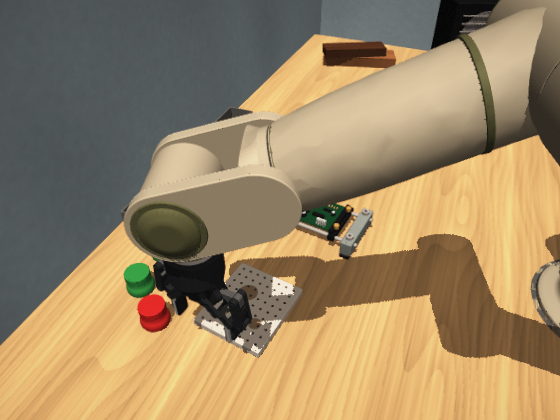

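```bash
python3 - <<'E'
from h import *
w=onplane("top",[(163,163),(207,165)],44);print(w,[hf(a) for a in w])
E
```

```text
[[725.77016392 312.83415115  44.        ]
 [721.33240866 203.74221949  44.        ]] [array([123.79821764, 352.65839598]), array([133.53994765, 243.91170903])]
```

The red jar's edge is at x' ≈ 98, beyond the finger at 57. Descending clear of the tile's +y face.

Request:
move_arm(series=[[[5,-1,40],0,1],[[5,-1,75],0,1],[[5,-1,85],0,1],[[5,-1,85],0,1]])

```text
time_s: 7.92
eef_pos: [605.0, 349.3, 67.3]
ee_rot: [0.0, 0.752, 0.66, 0.0]
force: [0.3, -0.6, 0.7]
grip_width: 1.002
```

```bash
python3 - <<'E'
from h import *
plan(hw((-1,86)),67,-0.13+np.pi/2)
p,d=snap("side","f");crop(p,120,320,220,370,"fc",4)
E
```

```text
t 7.92 pos [605.  349.3  67.3] hf [ -0.7 373.2] head 1.441 F [ 0.3 -0.6  0.7]
shift [-287.2   -0.3    0.3] dist 287 yaw 0.0
```

View pics/fc.png

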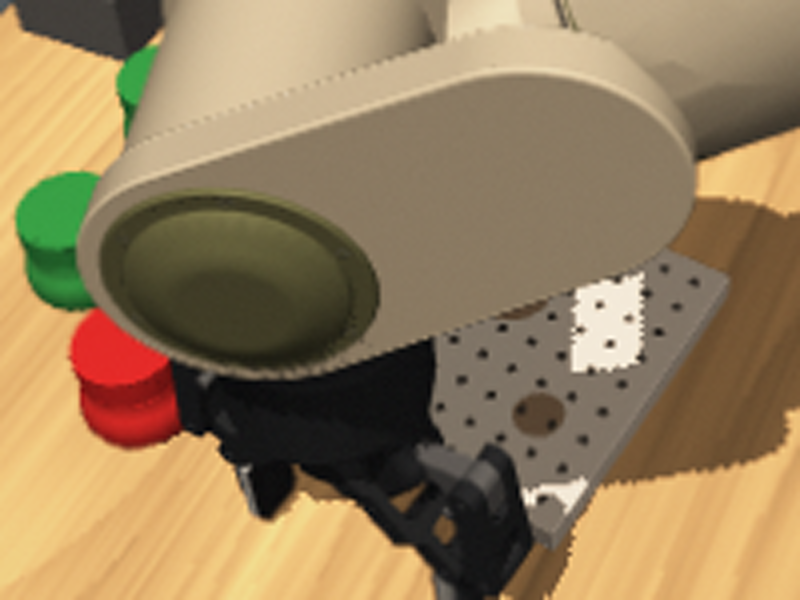

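Request:
move_arm(series=[[[-15,0,0],0,1],[[-25,0,0],0,1],[[-35,0,0],0,1],[[-47,0,0],0,1],[[-59,0,0],0,1],[[-71,0,0],0,1],[[-83,0,0],0,1],[[-95,0,0],0,1],[[-105,0,0],0,1],[[-110,0,0],0,1]])

```text
time_s: 9.22
eef_pos: [590.3, 239.8, 66.8]
ee_rot: [-0.0, 0.752, 0.659, -0.0]
force: [0.1, 3.3, 2.8]
grip_width: 1.0
```

```bash
python3 - <<'E'
from h import *
plan(hw((-1,86)),67,-0.13+np.pi/2)
p,d=look("g",(150,272,150,310))
p,d=snap("side","g")
E
```

```text
t 9.22 pos [590.3 239.8  66.8] hf [ -1.  262.6] head 1.44 F [0.1 3.3 2.8]
shift [-1.766e+02  1.000e-01 -2.000e-01] dist 177 yaw -0.0
top tile rect ((568.4978637695312, 142.71470642089844), (117.09371185302734, 108.38738250732422), 84.14747619628906)
tile hf [-10.1 163.6] yaw rel 0.028 size 117.1 108.4
```

View pics/top_g.png

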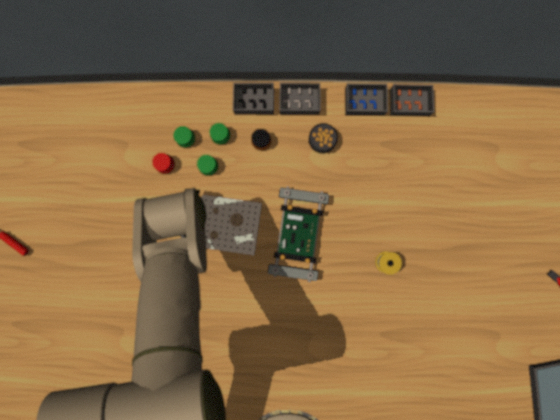

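View pics/side_g.png

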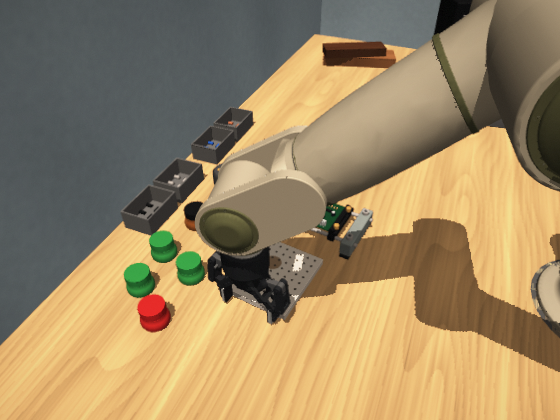

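The tile is now in the arm's shadow, so the mask was incomplete. I'll use a mask that tolerates shadow and check an enlarged crop.

```bash
cat >> h.py <<'E'
def shadowfit(p,roi,vmin=40,smax=90,n="top"):
    hsv=cv2.cvtColor(p,cv2.COLOR_RGB2HSV);x0,x1,y0,y1=roi
    W=np.zeros(p.shape[:2],np.uint8);W[y0:y1,x0:x1]=((hsv[...,1]<smax)&(hsv[...,2]>vmin))[y0:y1,x0:x1]*255
    W=cv2.morphologyEx(cv2.morphologyEx(W,cv2.MORPH_CLOSE,np.ones((5,5))),cv2.MORPH_OPEN,np.ones((5,5)))
    c=max(cv2.findContours(W,0,cv2.CHAIN_APPROX_NONE)[0],key=cv2.contourArea)[:,0]
    w=onplane(n,c,18);return np.array([hf(a) for a in w]),c
E
python3 - <<'E'
from h import *
p=np.load("top_g.npz")["p"]
h,c=shadowfit(p,(206,270,190,262))
hf_=h;print(h.min(0),h.max(0))
print(cv2.minAreaRect(c.astype(np.float32)))
# leading edge: min y' per x' band ; sides
for a in range(-55,56,15):
    k=h[abs(h[:,0]-a)<4];print(a,k[:,1].min().round(1),end=' | ')
print()
for b in range(100,185,15):
    k=h[abs(h[:,1]-b)<4]
    if len(k):print(b,k[:,0].min().round(1),k[:,0].max().round(1),end=' | ')
crop(p,190,340,180,290,"gc",5)
E
```

```text
[-67.32491679 100.63990008] [ 65.18713391 239.60474439]
((230.157470703125, 224.46630859375), (55.68767547607422, 53.871768951416016), 7.907163143157959)
-55 102.0 | -40 101.7 | -25 101.4 | -10 101.1 | 5 101.1 | 20 102.9 | 35 102.6 | 50 102.3 | 
100 -64.8 56.7 | 115 -66.9 63.0 | 130 -66.3 63.0 | 145 -66.3 61.3 | 160 -66.1 63.4 | 175 -65.8 62.0 |
```

View pics/gc.png

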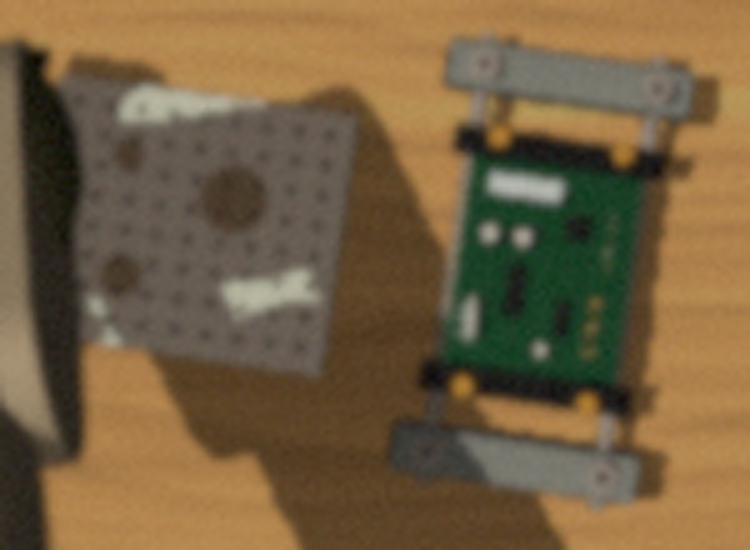

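The tile is square, with x' ≈ -1.7 and its leading edge at y' 101.5. The TCP-to-tile offset is 86.1 mm, so 176.5 mm remain. Pushing into the tunnel.

Request:
move_arm(series=[[[-8,0,0],0,1],[[-18,0,0],0,1],[[-28,0,0],0,1],[[-38,0,0],0,1],[[-48,0,0],0,1],[[-58,0,0],0,1],[[-68,0,0],0,1],[[-78,0,0],0,1],[[-85,0,0],0,1],[[-90,0,0],0,1]])

```text
time_s: 10.58
eef_pos: [578.7, 150.8, 66.9]
ee_rot: [-0.0, 0.752, 0.66, 0.0]
force: [0.1, 1.9, -0.4]
grip_width: 0.998
```

```bash
python3 - <<'E'
from h import *
plan(hw((-1,86)),67,-0.13+np.pi/2)
p,d=snap("top","i");crop(p,190,340,180,290,"ic",5)
h,c=shadowfit(p,(243,286,190,275))
for b in range(65,180,10):
    k=h[abs(h[:,1]-b)<4]
    if len(k):print(b,k[:,0].min().round(1),k[:,0].max().round(1),end=' | ')
p,d=snap("side","i");crop(p,200,400,170,320,"isc",4)
E
```

```text
t 10.57 pos [578.7 150.8  66.9] hf [ -1.  172.9] head 1.441 F [ 0.1  1.9 -0.4]
shift [-86.9   0.   -0.1] dist 87 yaw -0.0
65 -64.7 62.6 | 75 -66.1 63.6 | 85 -65.1 62.3 | 95 -65.8 63.3 | 105 -65.1 63.7 | 115 -64.5 65.1 | 125 -65.9 64.0 | 135 -44.1 62.7 | 145 56.4 61.3 |
```

View pics/ic.png

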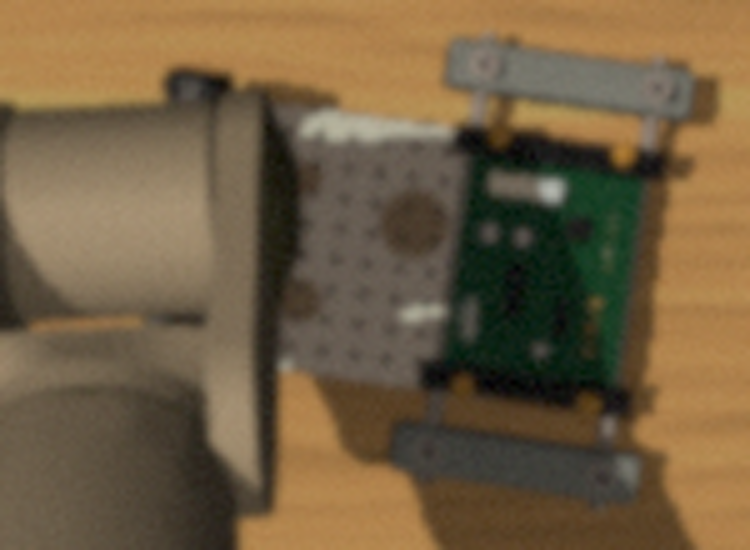

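View pics/isc.png

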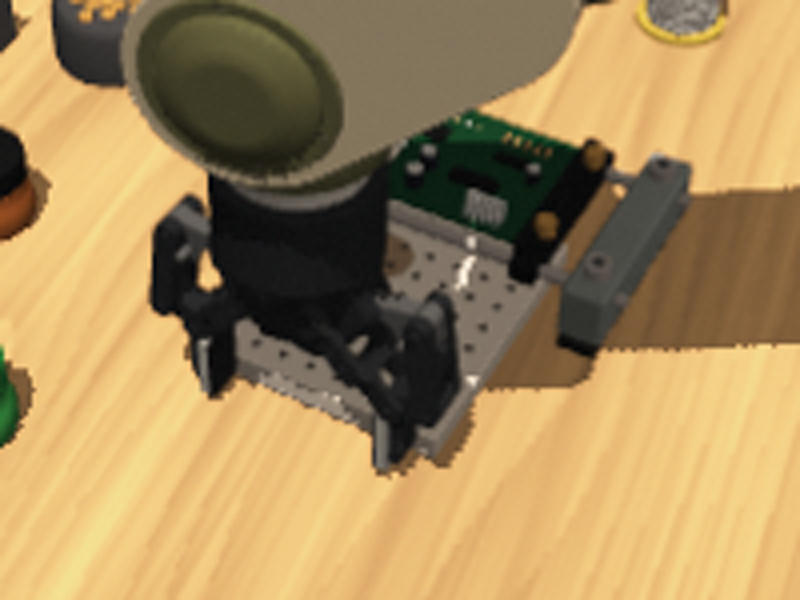

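The tile's leading edge is under the jaws, centred within about 1 mm, and the force is low. Continuing.

Request:
move_arm(series=[[[-8,0,0],0,1],[[-16,0,0],0,1],[[-24,0,0],0,1],[[-32,0,0],0,1],[[-40,0,0],0,1],[[-48,0,0],0,1],[[-54,0,0],0,1],[[-60,0,0],0,1]])

```text
time_s: 11.68
eef_pos: [571.0, 91.4, 67.0]
ee_rot: [0.0, 0.752, 0.66, 0.0]
force: [-0.0, 4.5, 3.3]
grip_width: 1.001
```

```bash
python3 - <<'E'
from h import *
plan(hw((-1,86)),67,-0.13+np.pi/2)
p,d=snap("top","j");crop(p,190,340,180,290,"jc",5)
E
```

```text
t 11.68 pos [571.   91.4  67. ] hf [ -1. 113.] head 1.441 F [-0.   4.5  3.3]
shift [-27.   0.  -0.] dist 27 yaw -0.0
```

View pics/jc.png

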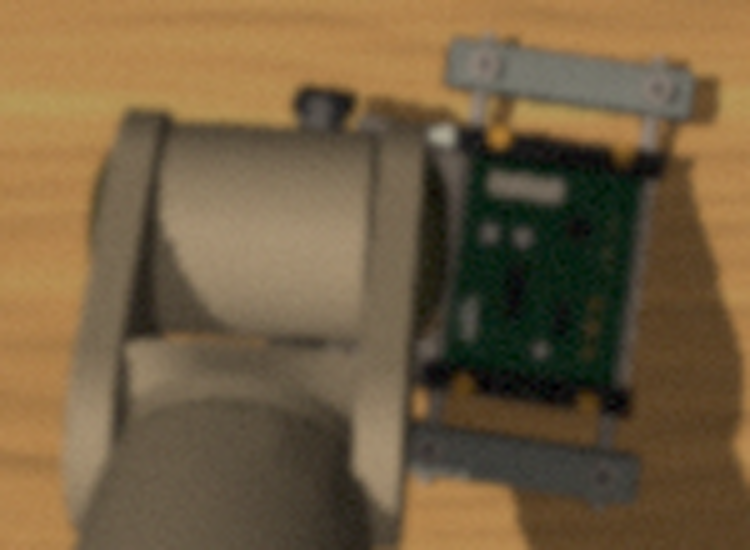

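Request:
move_arm(series=[[[-6,0,0],0,1],[[-12,0,0],0,1],[[-18,0,0],0,1],[[-23,0,0],0,1],[[-26,0,0],0,1],[[-26,0,0],0,1]])

```text
time_s: 12.48
eef_pos: [567.4, 65.5, 66.8]
ee_rot: [0.0, 0.752, 0.66, -0.0]
force: [-0.2, 1.0, -1.1]
grip_width: 0.996
```

```bash
python3 - <<'E'
from h import *
plan(hw((-1,86)),67,-0.13+np.pi/2)
p,d=snap("top","k");crop(p,240,340,180,290,"kc",5)
p,d=snap("side","k");crop(p,200,400,150,300,"ksc",4)
E
```

```text
t 12.47 pos [567.4  65.5  66.8] hf [-1.1 86.9] head 1.441 F [-0.2  1.  -1.1]
shift [-0.9  0.1 -0.2] dist 1 yaw -0.0
```

View pics/kc.png

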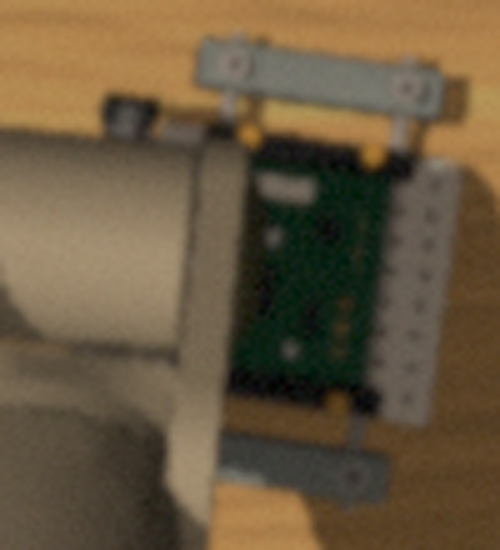

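View pics/ksc.png

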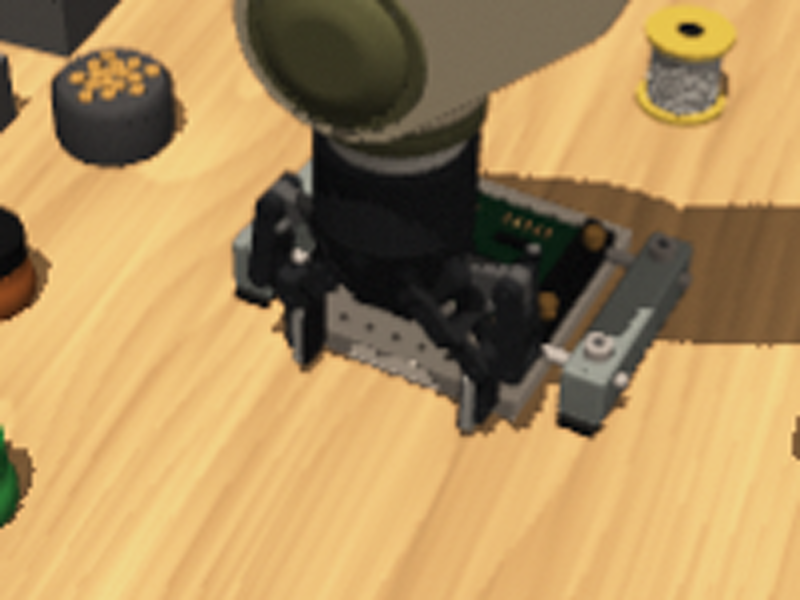

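The tile now shows past the far jaws and the force is near zero. I'll back straight off, rise, and clear the view.

Request:
move_arm(series=[[[15,0,0],0,1],[[45,0,0],0,1],[[80,0,-20],0,1],[[110,0,-80],0,1],[[170,-40,-110],0,1],[[230,-80,-110],0,1],[[280,-120,-110],0,1],[[280,-160,-110],0,1],[[280,-160,-110],0,1]])

```text
time_s: 13.7
eef_pos: [441.6, 367.2, 176.9]
ee_rot: [-0.0, 0.75, 0.662, -0.001]
force: [1.7, -0.3, 0.4]
grip_width: 1.0
```

```bash
python3 - <<'E'
from h import *
p,d=snap("top","l");crop(p,240,350,180,290,"lc",5)
for roi in((322-10,345,195,270),(262,290,195,270)): pass
t0=np.load("top0.npz")["p"]
# holder shift: phase correlation on green/feet area
g0=cv2.cvtColor(t0,cv2.COLOR_RGB2GRAY);g1=cv2.cvtColor(p,cv2.COLOR_RGB2GRAY)
for nm,(x0,x1,y0,y1) in {"farfoot":(276,332,184,206),"nearfoot":(266,322,262,282),"board":(282,318,210,258),"spool":(375,406,248,278),"jar":(248,274,126,152),"tin":(306,340,122,156)}.items():
    r=cv2.matchTemplate(g1[y0-8:y1+8,x0-8:x1+8],g0[y0:y1,x0:x1],cv2.TM_CCOEFF_NORMED);_,v,_,l=cv2.minMaxLoc(r);print(nm,(l[0]-8,l[1]-8),round(v,3))
hsv=cv2.cvtColor(p,cv2.COLOR_RGB2HSV)
W=((hsv[...,1]<70)&(hsv[...,2]>105))
v,u=np.nonzero(W[185:290,250:350]);w=onplane("top",np.c_[u+250,v+185],18);h=np.array([hf(a) for a in w])
for a in range(-60,61,10):
    k=h[abs(h[:,0]-a)<4];o=k[k[:,1]>45];n=k[k[:,1]<-45]
    print(a,o[:,1].max().round(1) if len(o) else None,n[:,1].min().round(1) if len(n) else None)
for b in(-70,-65,-60,60,65,70):
    k=h[(abs(h[:,1]-b)<2.5)&(abs(h[:,0])<80)];print(b,k[:,0].min().round(1),k[:,0].max().round(1))
p,d=snap("side","l");crop(p,240,390,170,270,"lsc",5)
E
```

```text
farfoot (0, 0) 0.989
nearfoot (0, 0) 0.957
board (0, 0) 0.952
spool (0, 0) 0.993
jar (0, 0) 0.997
tin (0, 0) 0.997
-60 74.3 -75.8
-50 73.6 -75.4
-40 74.6 -75.5
-30 74.0 -74.8
-20 74.7 -75.2
-10 74.3 -74.5
0 73.7 -75.2
10 74.7 -74.2
20 74.0 -75.3
30 74.7 -73.9
40 74.4 -75.0
50 73.4 -73.7
60 74.1 -74.8
-70 -64.5 61.8
-65 -65.2 63.2
-60 -63.4 62.9
60 -63.6 62.9
65 -64.3 62.2
70 -65.0 61.6
```

View pics/lc.png

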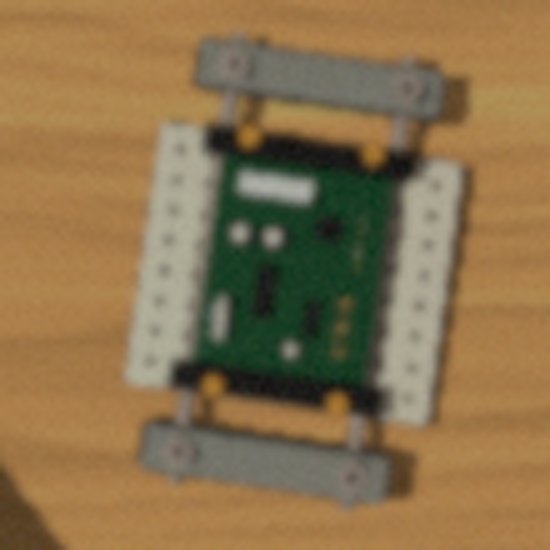

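View pics/lsc.png

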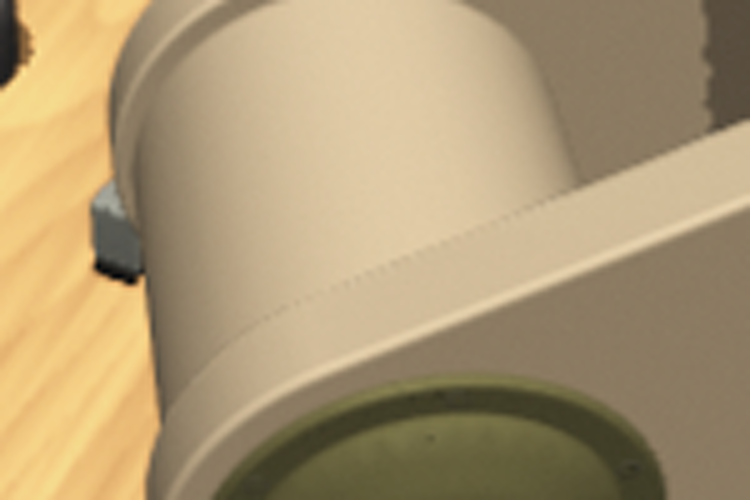

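The top view shows equal white strips on both open sides of the board. The measured tile edges are y' +74.2 / -74.9 and x' -64.3 / +62.4, with no measurable skew. All template matches for the holder and the bystanders are at (0,0) px shift, so I'm handing in.

```bash
python3 - <<'E'
from rig import ctrl
s=ctrl.sense();print(s["time_s"],abs(s["dq"]).max(),s["force"])
print(ctrl.finish_job())
E
```

```text
13.8 0.037972278301719405 [0.49553185 0.05720183 0.32582968]
the job is handed in; nothing more can be done
None
```

I pushed the tile into line from its near face with the open fingertips. I then pushed it along the tunnel from its +y face until it lay under the board. I backed the arm off and handed the job in at 13.8 s; no verdict was reported.

**Last checks, from the top view:**
- **Tile:** it is about 1 mm off centre across the tunnel and 0.4 mm off along it, with no measurable skew. Edges are at +74 and -75 mm, so about 22–23 mm shows at each open end.
- **Holder and bystanders:** the holder feet, board, spool, jar and tip cleaner all matched their first images at zero whole-pixel shift. One pixel is about 2.5 mm.
- **Forces:** readings at the end of each push never passed about 6 N, and the arm was clear of everything at hand-in.

**Failed or disagreeing checks:**
- **Last side view:** the arm blocked it, so there was no second-view check, and I did not measure the tile's final height or tilt.
- **Two-camera measurements:** the cameras disagreed by about 6 mm in y on the holder screws and on the tile. They put the screws about 41 mm high, against the 46 mm given. I therefore worked from tile and holder positions taken from the same top view.

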